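# Centre the coin roll on the coin scale

### The job

The roll of coins standing on the small pan of the coin scale is off-centre and hangs over the pan's edge. Nudge it with light taps of the fingertips until it stands upright in the middle of the pan, with an even margin all round. Do not knock it over, squeeze, grasp or lift it, and leave the scale and the things around it where they are.

Things in the scene. Friction and masses are not known exactly. Their poses are not given: they have to be found in the camera images.
- coin_roll: Paper-wrapped roll of coins standing on end on the scale's pan: plain upright cylinder, 26 mm diameter, 50 mm tall, about 0.1 kg. Origin at the centre of its underside, z up. It slides under a light push (up to about 2 N) low down, close above the pan; pushed higher than about its lower quarter it tends to tip. It falls if its axis leaves the pan.
- coin_scale: Round counter scale, loose but heavy (1.2 kg): low base of 110 mm diameter and 29 mm height, a neck of 26 mm diameter, and on it the small flat round pan. It has a small blank display on its own -x side and may be turned any way. Origin at the centre of its underside, on the counter.
- pan (a point): Centre of the flat upper face of the scale's pan, 50 mm above the counter. The pan is a rimless metal disc of 48 mm diameter and 6 mm thickness, with a fine dark ring of 30 mm diameter drawn round its middle; below it is free space down to the base.
- spare_roll_a: Bystander: another coin roll standing on the counter, 26 mm diameter, 50 mm tall; origin at the centre of its underside.
- spare_roll_b: Bystander: another coin roll standing on the counter, 26 mm diameter, 50 mm tall; origin at the centre of its underside.
- staple_carton: Bystander: small carton of staples lying on the counter, 40 x 62 x 18 mm; origin at the centre of its underside.
- rubber_stamp: Bystander: rubber stamp with a round knob standing upright on the counter, 27 mm wide, 76 mm tall; origin at the centre of its underside.
There are look-alikes about, which are no part of the job. There is more than one size of the coin_roll; the job needs the smaller.

How it is judged:
At the end, for the whole second after the job is handed in: The coin roll stands upright and at rest on the pan, its axis within 5 mm of the pan's centre; the scale is within 15 mm and the bystanders within 20 mm of where they were (horizontal distance between coin_roll and pan below 0.005 m and angle between coin_roll's own z axis and vertical below 0.08 rad and z of coin_roll in the frame of pan between -0.003 and 0.003 m and linear speed of coin_roll below 0.01 m/s and angular speed of coin_roll below 0.1 rad/s and angle between coin_scale's own z axis and vertical below 0.05 rad and distance of coin_scale from where it was at the start of the episode below 0.015 m and distance of each of spare_roll_a, spare_roll_b, staple_carton, rubber_stamp from where it was at the start of the episode below 0.02 m); the robot touches nothing.
It fails at once if the coin roll is knocked over or falls off the pan (angle between coin_roll's own z axis and vertical above 0.5 rad or z of coin_roll in the frame of pan below -0.01 m).
It fails at once if the coin roll is lifted off the pan (z of coin_roll in the frame of pan above 0.007 m).
It fails at once if the coin roll is squeezed or hit hard (more than 6 N) (contact force between the fingers and coin_roll above 6 N).
It fails at once if the scale is shoved aside (more than 15 mm) or tipped (distance of coin_scale from where it was at the start of the episode above 0.015 m or angle between coin_scale's own z axis and vertical above 0.15 rad).
It fails at once if a bystander is disturbed (moved more than 20 mm) (distance of any of spare_roll_a, spare_roll_b, staple_carton, rubber_stamp from where it was at the start of the episode above 0.02 m).
It also fails if it takes over 54 s, if anything falls off the work surface, if the arm or the gripper's body presses on something with over 40 N, if the wrist force passes 120 N, or if a joint passes its speed limit or range.

### The arm

A 7-joint arm with a two-finger parallel gripper is mounted at the origin on a cart in front of the work surface, level with it; the furniture and walls round the work are solid. World frame = base frame: x ahead of the robot, y to its left, z up, the work surface at z = 0. Lengths are in m, angles in rad, forces in N, time in s.
With the tool pointing down it reaches from about 0.4 to 0.85 m from the base axis. Payload 10.4 kg.
Tool frame: the origin (TCP) lies midway between the tips of the shut fingers; the grasp point (between the pads) lies 19 mm behind it; z points along the fingers, y is the line along which they close (so a half turn about z gives the same grasp; the last joint's range is limited). The gripper opens to 87 mm and grips with 3 to 60 N. Pads are 19 mm wide; open, the fingers measure 117 mm over their backs; the gripper's body (75 mm by 190 mm) begins 51 mm behind the grasp point.
Start: joints at [-1.372, 0.332, -0.065, 1.46, 0.022, 1.35, -0.088], TCP at [0.137, 0.61, 0.223] pointing down, gripper open.
Joint ranges: [-2.6, 2.6], [-0.5, 2.12], [-1.47, 1.34], [0.16, 2.42], [-1.27, 4.41], [0.06, 2.06], [-2.6, 2.6]. Speed limits (rad/s): [2.22, 2.22, 2.79, 2.79, 3.14, 3.14, 3.14].

### API

Orientations are given as a unit quaternion [x, y, z, w].
In Python, from bench import r gives the robot as it stands.
- The arm moves only by the tool apply_moves, never from a script. Its argument "steps" is a list of rows, each a list of 7 numbers: the turn, a rotation vector about the tool's x, y, z in rad, then the shift along the tool's x, y, z in mm, then the opening, from -1 (shut) to 1 (fully open). In form: [[ax, ay, az, x, y, z, claw], ...]. A call has 1 to 20 rows; each row is the pose to reach, as a shift and turn from the pose commanded when the call began, along the tool's axes at that moment; what a row does not reach only later rows make up. A row lasts 1/12 s, in which the tool goes at most 41.7 mm and 7.16 degrees, less where a joint would pass 70% of its speed; a pose out of reach is approached as far as the arm can. A call with a gripper value outside its range is refused whole. The fingers move at their own pace and stop on an object; "force" is the grip in N (left out, the last holds). Time passes only in rows, so rows that repeat a pose let the fingers close. It gives the time, the measured TCP pose, the force, the opening and the grip force at its end, in the units of the state.
- r.read_state(): the state, without advancing time (a new reading comes with each control period).
- r.camera(name): name is "side" or "top" or "wrist"; returns a dict with "pixels" (480x640x3 uint8, red, green, blue), "z_map" (480x640 float32, m along the optical axis (not along the pixel's ray), 0 where there is no reading), "fovy" (degrees; the focal length in pixels is half the picture's height over the tangent of half this angle, whatever the lens; pixels are square), "cx", "cy" (the principal point, pixels), "k1" (the pictures are not rectified: a ray, as slopes to the right and down, at radius r is drawn at 1 + k1 r^2 times it, then the intrinsics apply), "position" and "orientation" of the camera in the world. Camera axes: x right, y down, z forward; pixel columns grow to the right and rows downward; lengths in m; the calibration is good to about 2 mm. A picture is of the moment at which its call begins.
- r.close_job(): hands the job in; it is judged then, once.
The state is a dict: "time": time; "joint_positions": joint angles; "joint_vel": joint speeds; "joint_torque": joint torques, N m; "ee_pos": TCP position; "eef_rot": TCP orientation; "ft_force": force on the tool from outside, world axes, zero at the start; "torque": the same for the moment, N m; "width": finger opening in m; "grip_force": force on a finger pad.
Only numpy, scipy, OpenCV 4.12 (cv2) and the standard library are available. Lean on these libraries where they do the work, as an engineer would, in place of code of your own. Each camera call takes 0.05 s, during which the arm holds its last target. There are 200 camera calls.

## Working session

There is one attempt and no reset: what is moved stays moved. The work goes in short steps, Python scripts to look and compute and a tool call to move; the robot and the scene stay as the last step left them, time stands still between calls to the robot, and variables do not carry over. Pictures are saved under pics/ and viewed, at most 10 in all, crops included, and the job is handed in when it is done.

Besides the shell and the picture viewer there is one more tool, called after ">>>" as a command line: name --pt "numbers of a row" for each row, then --argument value for the rest. apply_moves: Moves the arm, as the interface text tells. Its arguments: {"type":"object","properties":{"steps":{"type":"array","items":{"type":"array","items":{"type":"number"}}},"force":{"type":"number"}},"required":["steps"]}

```bash
mkdir -p pics
cat > h.py <<'E'
import numpy as np, cv2
from scipy.spatial.transform import Rotation as R
from bench import r
def K(c):
    f=240/np.tan(np.radians(c['fovy'])/2); return f
def ray(c,u,v):
    f=K(c); xd=np.array([(u-c['cx'])/f,(v-c['cy'])/f]); x=xd.copy()
    for _ in range(20): x=xd/(1+c['k1']*(x@x))
    return x
def rot(c): return R.from_quat(c['orientation']).as_matrix() if np.size(c['orientation'])==4 else np.array(c['orientation'])
def onplane(c,u,v,z):
    d=rot(c)@np.append(ray(c,u,v),1); p=np.array(c['position']); return p+d*(z-p[2])/d[2]
def depth(c,u,v):
    return np.array(c['position'])+rot(c)@(np.append(ray(c,u,v),1)*c['z_map'][int(v),int(u)])
def cloud(c):
    f=K(c); v,u=np.mgrid[:480,:640]; xd=np.stack([(u-c['cx'])/f,(v-c['cy'])/f],-1); x=xd.copy()
    for _ in range(20): x=xd/(1+c['k1']*(x**2).sum(-1,keepdims=True))
    return np.array(c['position'])+(np.dstack([x,np.ones((480,640))])*c['z_map'][...,None])@rot(c).T
def save(c,n): cv2.imwrite('pics/'+n+'.png',cv2.cvtColor(c['pixels'],cv2.COLOR_RGB2BGR))
E
python3 - <<'E'
from h import *
import pickle
s=r.read_state(); print(s['time'],s['ee_pos'],s['eef_rot'],s['width'])
d={}
for n in ('top','side'):
    c=r.camera(n); d[n]=c; save(c,n+'0'); print(n,c['position'],c['orientation'],c['fovy'],c['k1'])
pickle.dump(d,open('d0.pkl','wb'))
E
```

```text
0.0 [0.13740478 0.60929148 0.22173426] [ 1.10641604e-01  9.93860090e-01 -7.45104197e-04 -4.28406108e-05] 0.08682598659647348
top [0.52995984 0.02436027 0.97866174] [ 0.70842864 -0.70489759  0.0322299  -0.01447344] 56.739148777678835 -0.10084962948776942
side [ 0.45646676 -0.76425179  0.50200072] [ 0.85653322 -0.06541544  0.05462487 -0.50900666] 57.161113416662815 0.0166948848224857
```

View pics/top0.png

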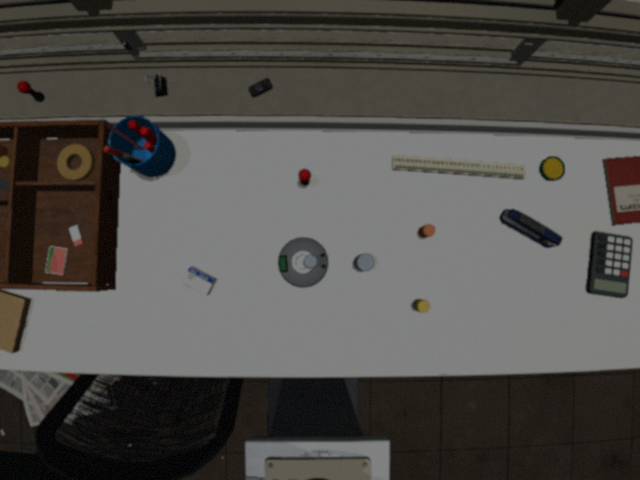

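View pics/side0.png

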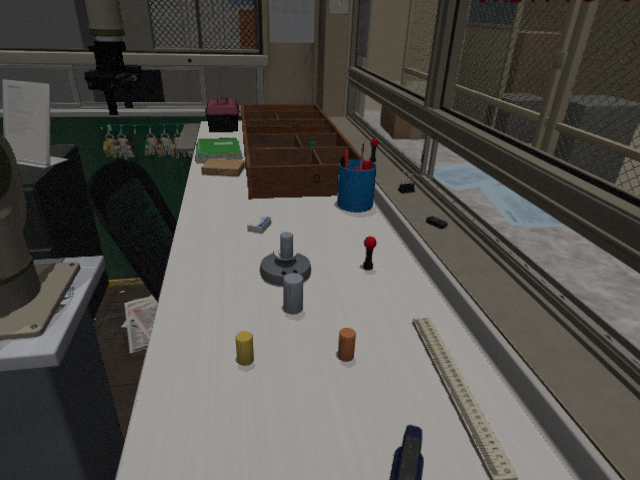

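Candidates: the thin grey roll on the scale's pan at top (310,262) / side (287,245), the thicker grey roll on the counter at top (365,262) / side (293,293), the orange roll at top (428,230), and the yellow roll at top (423,305). By the description I choose the one on the pan, and I'll check it in a crop.

Run:
```python
from h import *
import pickle
d=pickle.load(open('d0.pkl','rb'))
a=cv2.resize(d['top']['pixels'][225:300,265:390],None,fx=6,fy=6,interpolation=cv2.INTER_CUBIC)[:, :,::-1]
cv2.imwrite('pics/crop0.png',cv2.convertScaleAbs(a[:450,:750],alpha=1.6))
c=d['top']; P=cloud(c); 
S=cv2.cvtColor(c['pixels'],cv2.COLOR_RGB2HSV)
roi=np.zeros((480,640),bool); roi[230:295,270:335]=1
for lo,hi in ((.09,.11),(.045,.056),(.024,.034)):
    m=roi&(P[...,2]>lo)&(P[...,2]<hi); 
    (x,y),rr=cv2.minEnclosingCircle((P[m][:,:2]*1000).astype(np.float32)); q=P[m]
    print(lo,m.sum(),(x,y),rr,q.mean(0),np.ptp(q[:,:2],axis=0))
for n,(u,v) in dict(big=(365,262),org=(428,230),yel=(423,305),stamp=(305,176),carton=(200,281)).items(): print(n,depth(c,u,v))
```

```text
0.09 136 (545.0467529296875, 19.640762329101562) 13.110214233398438 [0.54490728 0.01955242 0.09826802] [0.02583018 0.02380624]
0.045 297 (544.2469482421875, 35.69581604003906) 23.89471435546875 [0.54373913 0.04037115 0.04921262] [0.04591702 0.04398519]
0.024 1132 (544.227294921875, 36.602596282958984) 52.71327209472656 [0.54384932 0.0371186  0.02734045] [0.10077522 0.10290001]
big [ 0.54309856 -0.09369012  0.06786663]
org [ 0.61173653 -0.23127332  0.04853972]
yel [ 0.45301479 -0.21954323  0.04693682]
stamp [0.71941492 0.03066794 0.07480164]
carton [0.50102354 0.25551083 0.0206848 ]
```

View pics/crop0.png

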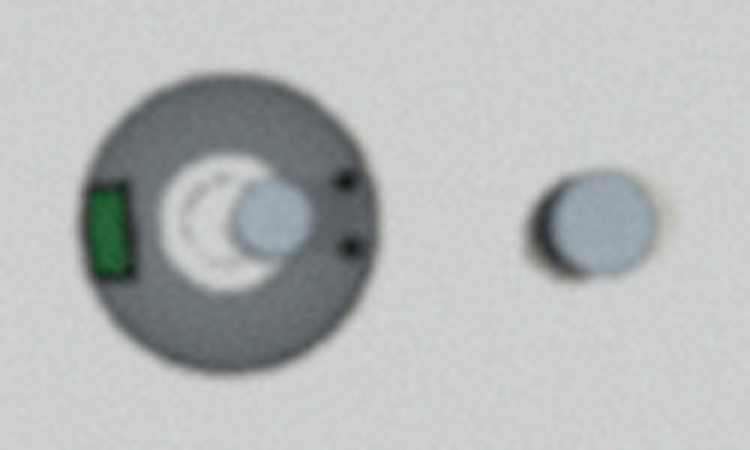

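The crop confirms the choice. The smaller roll (crop ~(272,217)) overhangs the pan's right (-y) edge, with the ring centred at crop ~(228,222). The thicker look-alike stands clear on the counter at crop (603,223). The roll has to go about 16 mm in +y. I'll push it from -y with the two tips slightly parted as a cradle and tilted so the tips lead.

```bash
cat >> h.py <<'E'
def goto(p,t=8):
    s=r.read_state(); A=R.from_quat(s['eef_rot']); t=np.radians(t); c,n=np.cos(t),np.sin(t)
    B=R.from_matrix(np.array([[0,c,n],[1,0,0],[0,n,-c]]).T)
    print('rot',(A.inv()*B).as_rotvec().round(3),'mm',(A.inv().apply(np.array(p)-s['ee_pos'])*1000).round(1),s['ee_pos'].round(4) if hasattr(s['ee_pos'],'round') else s['ee_pos'],s['time'])
E
python3 -c "
from h import *
goto([.544,-.04,.2])"
```

```text
rot [-0.095  0.119  1.347] mm [-539.4 -544.    22.6] [0.1374 0.6093 0.2218] 0.1
```

>>> apply_moves --pt "0 0 0.4 -135 -136 5 -0.68" --pt "0 0 0.6 -270 -272 10 -0.68" --pt "-0.095 0.119 1.347 -539 -544 22 -0.68" --pt "-0.095 0.119 1.347 -539 -544 22 -0.68" --pt "-0.095 0.119 1.347 -539 -544 22 -0.68" --pt "-0.095 0.119 1.347 -539 -544 22 -0.68" --pt "-0.095 0.119 1.347 -539 -544 22 -0.68" --pt "-0.095 0.119 1.347 -539 -544 22 -0.68" --pt "-0.095 0.119 1.347 -539 -544 22 -0.68" --pt "-0.095 0.119 1.347 -539 -544 22 -0.68" --pt "-0.095 0.119 1.347 -539 -544 22 -0.68" --pt "-0.095 0.119 1.347 -539 -544 22 -0.68" --pt "-0.095 0.119 1.347 -539 -544 22 -0.68" --pt "-0.095 0.119 1.347 -539 -544 22 -0.68" --pt "-0.095 0.119 1.347 -539 -544 22 -0.68" --pt "-0.095 0.119 1.347 -539 -544 22 -0.68" --pt "-0.095 0.119 1.347 -539 -544 22 -0.68" --pt "-0.095 0.119 1.347 -539 -544 22 -0.68" --pt "-0.095 0.119 1.347 -539 -544 22 -0.68" --pt "-0.095 0.119 1.347 -539 -544 22 -0.68"

```text
time: 1.77
ee_pos: [0.5445, -0.0441, 0.1999]
eef_rot: [0.708, 0.703, 0.049, -0.049]
ft_force: [-0.3, -0.1, -0.1]
width: 0.0136
grip_force: 0.0
```

```bash
python3 -c "
from h import *
goto([.544,-.025,.1])
goto([.544,-.025,.055])
s=r.read_state();print(R.from_quat(s['eef_rot']).as_matrix().round(3),s['width'],s['ft_force'])"
```

```text
rot [ 0.     0.002 -0.006] mm [  5.2  -0.6 101.5] [ 0.5445 -0.0441  0.1999] 1.7667
rot [ 0.     0.002 -0.006] mm [ -1.   -0.5 146.1] [ 0.5445 -0.0441  0.1999] 1.7667
[[ 0.006  1.     0.   ]
 [ 0.99  -0.006  0.138]
 [ 0.138 -0.001 -0.99 ]] 0.013638500485237926 [-0.31321746 -0.09703938 -0.11710754]
```

>>> apply_moves --pt "0 0 -0.006 -1 -0.5 40 -0.68" --pt "0 0 -0.006 -1 -0.5 75 -0.68" --pt "0 0 -0.006 -1 -0.5 105 -0.68" --pt "0 0 -0.006 -1 -0.5 130 -0.68" --pt "0 0 -0.006 -1 -0.5 146 -0.68" --pt "0 0 -0.006 -1 -0.5 146 -0.68" --pt "0 0 -0.006 -1 -0.5 146 -0.68" --pt "0 0 -0.006 -1 -0.5 146 -0.68"

```text
time: 2.43
ee_pos: [0.5437, -0.0199, 0.057]
eef_rot: [0.703, 0.707, 0.05, -0.049]
ft_force: [0.5, -0.2, -0.1]
width: 0.014
grip_force: 0.0
```

Run:
```python
from h import *
goto([.544,-.004,.055]); goto([.544,.014,.055])
s=r.read_state(); print(s['ft_force'])
a=r.camera('side'); b=r.camera('wrist')
w=b['pixels']; 
x=cv2.resize(a['pixels'][215:290,237:337],None,fx=4,fy=4,interpolation=cv2.INTER_CUBIC)
y=cv2.resize(w,(400,300))
cv2.imwrite('pics/b1.png',cv2.convertScaleAbs(np.hstack([x,y])[:,:,::-1],alpha=1.4))
```

```text
rot [ 0.001 -0.002  0.006] mm [15.5  0.4  4.2] [ 0.5437 -0.0199  0.057 ] 2.4333
rot [ 0.001 -0.002  0.006] mm [33.3  0.5  6.8] [ 0.5437 -0.0199  0.057 ] 2.4333
[ 0.47245885 -0.23341766 -0.11606929]
```

View pics/b1.png

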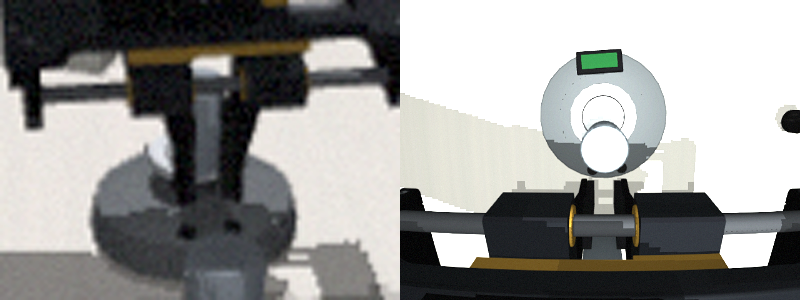

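The side crop shows both tips straddling the roll, low over the scale's base (fingers at ~(185,190) and (230,190)). The wrist view at the right shows the roll at ~(604,148), centred on the finger gap at x ≈ 605. Now the approach and a first short tap.

>>> apply_moves --pt "0 0 0.006 5 0.3 2.5 -0.68" --pt "0 0 0.006 10 0.3 3.4 -0.68" --pt "0 0 0.006 14 0.3 4 -0.68" --pt "0 0 0.006 15 0.3 4.1 -0.68" --pt "0 0 0.006 16 0.3 4.2 -0.68" --pt "0 0 0.006 17 0.3 4.4 -0.68" --pt "0 0 0.006 18 0.3 4.5 -0.68" --pt "0 0 0.006 19 0.3 4.6 -0.68" --pt "0 0 0.006 20 0.3 4.8 -0.68" --pt "0 0 0.006 21 0.3 4.9 -0.68" --pt "0 0 0.006 22 0.3 5.1 -0.68" --pt "0 0 0.006 23 0.3 5.2 -0.68" --pt "0 0 0.006 24 0.3 5.4 -0.68" --pt "0 0 0.006 24 0.3 5.4 -0.68" --pt "0 0 0.006 24 0.3 5.4 -0.68"

```text
time: 3.78
ee_pos: [0.5433, 0.0046, 0.0539]
eef_rot: [0.705, 0.705, 0.05, -0.05]
ft_force: [0.5, -0.1, -0.3]
width: 0.0141
grip_force: 0.1
```

```bash
cat >> h.py <<'E'
def look(n):
    s=r.read_state(); print(s['ee_pos'],s['ft_force'],s['time'])
    a=r.camera('side'); b=r.camera('wrist'); t=r.camera('top')
    np.savez(n,b=b['pixels']); 
    P=cloud(b); roi=(np.hypot(P[...,0]-.544,P[...,1]-.036)<.06)&(b['z_map']>0)
    hue=b['pixels'].astype(int)
    for lo,hi in ((.094,.106),(.046,.054),(.025,.033)):
        m=(roi&(P[...,2]>lo)&(P[...,2]<hi)).astype(np.uint8)
        k,L,st,_=cv2.connectedComponentsWithStats(m)
        if k<2: print(lo,'none'); continue
        i=1+st[1:,4].argmax(); q=P[L==i]; (x,y),rr=cv2.minEnclosingCircle((q[:,:2]*1000).astype(np.float32))
        print(lo,len(q),round(x,1),round(y,1),round(rr,1),q[:,2].mean().round(4))
    x=cv2.resize(a['pixels'][215:290,237:337],None,fx=4,fy=4,interpolation=cv2.INTER_CUBIC)
    y=b['pixels'][0:300,120:520]
    cv2.imwrite('pics/'+n+'.png',cv2.convertScaleAbs(np.hstack([x,y])[:,:,::-1],alpha=1.2))
E
python3 -c "
from h import *
look('b2')"
```

```text
[0.54326047 0.00463708 0.05386914] [ 0.54207646 -0.10559755 -0.27834256] 3.7833
0.094 4857 542.6 24.3 13.4 0.099
0.046 5323 542.4 32.8 23.9 0.0497
0.025 16075 542.1 36.1 51.3 0.0278
```

View pics/b2.png

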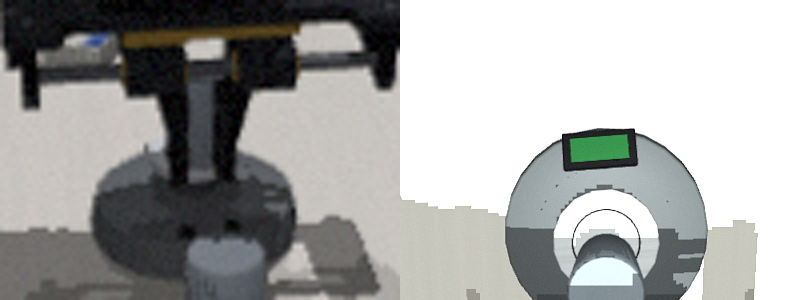

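The roll followed the tap and stands upright in the cradle (wrist crop ~(605,260)), with the ring ahead of it. It's about 8-11 mm short. I'll push 7 mm more, back off and measure from the top.

>>> apply_moves --pt "0 0 0 1 0.1 0 -0.68" --pt "0 0 0 2 0.2 0.1 -0.68" --pt "0 0 0 3 0.3 0.2 -0.68" --pt "0 0 0 4 0.3 0.3 -0.68" --pt "0 0 0 5 0.3 0.5 -0.68" --pt "0 0 0 6 0.3 0.6 -0.68" --pt "0 0 0 7 0.3 0.7 -0.68" --pt "0 0 0 7 0.3 0.7 -0.68" --pt "0 0 0 7 0.3 0.7 -0.68" --pt "0 0 0 5 0.3 0.5 -0.68" --pt "0 0 0 1 0.3 0 -0.68" --pt "0 0 0 -10 0.3 -1.4 -0.68" --pt "0 0 0 -40 0.3 -5.6 -0.68" --pt "0 0 0 -65 0.3 -39 -0.68" --pt "0 0 0 -65 0.3 -39 -0.68" --pt "0 0 0 -65 0.3 -39 -0.68" --pt "0 0 0 -65 0.3 -39 -0.68"

```text
time: 5.35
ee_pos: [0.5435, -0.0657, 0.0833]
eef_rot: [0.706, 0.705, 0.05, -0.05]
ft_force: [-1.1, 0.3, -1.1]
width: 0.0138
grip_force: 0.0
```

Run:
```python
from h import *
look('b3')
c=r.camera('top'); P=cloud(c); roi=np.zeros((480,640),bool); roi[230:295,270:335]=1
for lo,hi in ((.09,.11),(.045,.056),(.024,.034)):
    m=roi&(P[...,2]>lo)&(P[...,2]<hi); k,L,st,_=cv2.connectedComponentsWithStats(m.astype(np.uint8)); q=P[L==1+st[1:,4].argmax()]
    print(lo,len(q),cv2.minEnclosingCircle((q[:,:2]*1000).astype(np.float32)))
t=cv2.resize(c['pixels'][225:300,260:360],None,fx=5,fy=5,interpolation=cv2.INTER_CUBIC)[:,:,::-1]
cv2.imwrite('pics/t3.png',cv2.convertScaleAbs(t,alpha=1.6))
```

```text
[ 0.54349611 -0.06572281  0.08328445] [-1.08175718  0.26007048 -1.06133519] 5.35
0.094 3950 542.8 31.4 13.4 0.0989
0.046 3100 542.3 32.6 24.0 0.0496
0.025 15432 541.9 35.1 52.0 0.0277
0.09 136 ((544.3193969726562, 33.86760330200195), 12.91539478302002)
0.045 268 ((544.2180786132812, 35.48563766479492), 23.861759185791016)
0.024 1169 ((544.2003173828125, 37.00125503540039), 52.49162292480469)
```

View pics/t3.png

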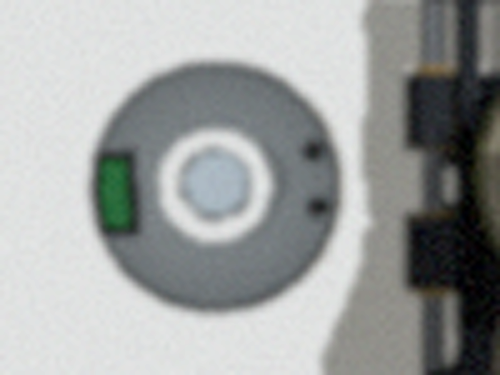

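The top view shows the roll standing with an even white margin all round (crop (215,182), pan centre ~(215,185)). Both cameras put it within 1.7 mm of the centre. I'll lift clear and hand in.

>>> apply_moves --pt "0 0 0 0 0 -20 -0.68" --pt "0 0 0 0 0 -50 -0.68" --pt "0 0 0 0 0 -70 -0.68" --pt "0 0 0 0 0 -70 -0.68" --pt "0 0 0 0 0 -70 -0.68" --pt "0 0 0 0 0 -70 -0.68" --pt "0 0 0 0 0 -70 -0.68"

```text
time: 6.13
ee_pos: [0.5429, -0.0745, 0.1514]
eef_rot: [0.705, 0.705, 0.049, -0.051]
ft_force: [0.4, -0.1, 0.0]
width: 0.0142
grip_force: 0.0
```

```bash
python3 -c "
from h import *
look('b4'); print(r.close_job())"
```

```text
[ 0.5429007  -0.07449622  0.15142449] [ 0.35932655 -0.07573136  0.02375113] 6.1333
0.094 1888 542.8 31.2 13.3 0.0989
0.046 1870 542.2 32.6 23.9 0.0496
0.025 9697 542.3 34.6 52.4 0.0277
the job is handed in; nothing more can be done
None
```

The coin roll stands upright on the pan, measured about 1.5 mm from its centre (limit 5 mm); the arm is clear and the job is handed in, with no verdict returned.

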